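Seat a test block against the contact probe of a small test stage

ROBOT

A 6-joint arm with a two-finger parallel gripper is mounted at the origin on a cart in front of the work surface, level with it; the furniture and walls round the work are solid. World frame = base frame: x ahead of the robot, y to its left, z up, the work surface at z = 0. Lengths are in m, angles in rad, forces in N, time in s.
With the tool pointing down it reaches from about 0.35 to 0.775 m from the base axis. Payload 5.5 kg.
Tool frame: the origin (TCP) lies midway between the tips of the shut fingers; the grasp point (between the pads) lies 19 mm behind it; z points along the fingers, y is the direction in which the jaws open and shut (so a half turn about z gives the same grasp; the last joint's range is limited). The gripper opens to 85 mm and grips with 20 to 120 N. Pads are 22 mm wide; open, the fingers measure 114 mm over their backs; the gripper's body (76 mm by 85 mm) begins 54 mm behind the grasp point. The pads swing forward as they close: fully open they stand 13 mm farther back than shut.
Start: joints at [-1.352, 0.313, 0.046, 1.304, 0, 1.431], TCP at [0.202, -0.538, 0.195] pointing down, gripper open.
Joint ranges: [-2.76, 2.76], [-0.86, 1.69], [-1.03, 1.26], [-2.2, 2.34], [-1.47, 1.5], [-3.14, 3.14]. Speed limits (rad/s): [2.57, 2.57, 3.14, 3.14, 3.14, 3.14].

INTERFACE

Orientations are given as a unit quaternion [w, x, y, z].
In Python, from workcell import env gives the robot as it stands.
- The arm moves only by the shell command python3 -m creep 'ROWS' [OPENING] [FORCE]. ROWS is JSON, a list of rows, each a list of 6 numbers: the shift along the tool's x, y, z in m, then the turn, a rotation vector about the tool's x, y, z in degrees. A call has exactly 8 rows; each row is the pose to reach, as a shift and turn from the pose commanded when the call began, along the tool's axes at that moment; what a row does not reach only later rows make up. A row lasts 1/10 s, in which the tool goes at most 50 mm and 8.59 degrees, less where a joint would pass 70% of its speed; a pose out of reach is approached as far as the arm can. A call with a gripper value outside its range is refused whole. OPENING is the finger opening in m, from 0 to 0.0854, set as the call begins (- or left out, the last holds). The fingers move at their own pace and stop on an object; FORCE is the grip in N (left out, the last holds). Time passes only in rows, so rows that repeat a pose let the fingers close, or fill a call up. It gives the time, the measured TCP pose, the force and the opening at its end, in the units of the state.
- env.get_state(): the state, without advancing time (a new reading comes with each control period).
- env.read_camera(name): name is "scene" or "side" or "wrist"; returns (picture, depth): 400x640x3 uint8, blue, green, red; 400x640 float32, m along the optical axis (not along the pixel's ray), 0 where there is no reading.
- env.camera_params(name): a dict with "fx", "fy", "cx", "cy" (pixels), "position" and "orientation" of the camera in the world. Camera axes: x right, y up, looking along -z (the intrinsics and any distortion apply to the point x, -y, -z); pixel columns grow to the right and rows downward; lengths in m; the calibration is good to about 2 mm. A picture is of the moment at which its call begins: read the wrist's pose just before it. camera_params takes no time and is no camera call; for the wrist camera it gives the pose at the moment of the call.
- env.hand_in(): hands the job in, once; it reports no verdict.
The state is a dict: "clock": time; "joint_pos": joint angles; "qvel": joint speeds; "tau": joint torques, N m; "tcp_pos": TCP position; "orientation": TCP orientation; "wrist_force": force on the tool from outside, world axes, zero at the start; "ft_torque": the same for the moment, N m; "finger_gap": finger opening in m.
Only numpy, scipy, OpenCV 4.12 (cv2) and the standard library are available. Lean on these libraries where they do the work, as an engineer would, in place of code of your own. Each camera call takes 0.05 s, during which the arm holds its last target. There are 200 camera calls.

TASK

Set the steel test block flat on the small platform of the test stage, its engraved face up, its 50 mm length along the probe's axis, and still clear of the probe; then slide it along the platform until it has pushed the spring tip fully in and rests on the sleeve's nose, press it home there for about a second with a push of about 8 N (at least 5; the probe is delicate, so never more than 15), and let go. The block must be left touching the probe tip, square and centred side to side on the platform with no edge overhanging, and the tape roll and tin must stay where they are.

Things in the scene. Friction and masses are not known exactly. Their poses are not given: they have to be found in the camera images.
- block_centre (a point): centre (half-way up) of the loose steel test block, a plain grey metal block 50 mm long (its x), 56 mm wide (its y), 45 mm high (z), about 0.6 kg, standing upright on the worktop with an engraved ring on its top face. Grip it across the 56 mm width, along its y; either end may face the probe. It slides with friction on the platform (2 to 4 N under its own weight, more when pressed down)
- platform (a point): centre of the upper face of the test stage's platform: a bare aluminium plate 84 mm long (x) by 72 mm wide (y), 6 mm thick, its upper face 30 mm above the worktop, on a grey housing 120 x 100 mm. The stage is fixed. x points along the platform towards the probe, z up
- probe_stand: small dark stand fixed to the worktop behind the platform, 68 mm high; origin on the worktop, 95 mm from the platform's centre along the platform's x; same axes. It clamps a level steel sleeve, 18 mm in diameter, pointing along -x over the platform's centre line; the sleeve does not give. A brass spring tip, 9 mm in diameter, stands 3 mm out of its nose and yields at about 1 N
- nose_mid (a point): point on the sleeve's axis, 24 mm above the platform and 25 mm from its centre along x, where the sleeve's rigid nose lies when drawn half out. How far it is drawn out differs each time and is not measured: the true nose lies up to 10 mm to either side of this point along x (15 to 35 mm from the platform's centre), the spring tip 3 mm before it; find it by touch
- tape: roll of pale adhesive tape lying flat, 68 mm in diameter, 18 mm high; origin under its centre; a bystander, leave it alone
- tin: small tin with a lid, 40 x 56 x 22 mm; origin under its centre; a bystander, leave it alone
Mind the look-alikes: they are no part of the job. Several things look just like the probe_stand: the one meant starts farthest from the robot's base.

How it is judged:
On the way, in this order (a step that is already met when the one before it is completed fails the run):
1. the block stands flat on the platform, within 10 mm of its centre line, clear of the probe (z of block_centre in the frame of platform between 0.0195 and 0.0255 m and angle between block's own z axis and vertical below 0.06 rad and y of block_centre in the frame of platform between -0.01 and 0.01 m and x of block_centre in the frame of platform above -0.036 m and contact force between block and probe_stand below 0.2 N), for 0.2 s.
2. the block, flat on the platform, is pressed home on the probe with 5 N or more (z of block_centre in the frame of platform between 0.0195 and 0.0255 m and angle between block's own z axis and vertical below 0.06 rad and contact force between block and probe_stand above 5 N), for 0.3 s.
At the end, for the whole second after the job is handed in: The block stands flat and at rest on the platform, still touching the probe's spring tip (0.4 N or more), its centre within 5 mm of the platform's centre line and within 14.5 mm of its centre lengthwise, its sides within 0.08 rad of the platform's (so that no edge overhangs) (z of block_centre in the frame of platform between 0.0195 and 0.0255 m and angle between block's own z axis and vertical below 0.06 rad and y of block_centre in the frame of platform between -0.005 and 0.005 m and x of block_centre in the frame of platform between -0.0145 and 0.0145 m and angle between the x axis of block_centre and the x axis of platform, either way round below 0.08 rad and contact force between block and probe_stand above 0.4 N and linear speed of block below 0.01 m/s).
It fails at once if the probe is pushed with more than 15 N (contact force between block and probe_stand above 15 N).
It fails at once if the tape roll is moved by more than 20 mm (distance of tape from where it was at the start of the episode above 0.02 m).
It fails at once if the tin is moved by more than 20 mm (distance of tin from where it was at the start of the episode above 0.02 m).
It also fails if it takes over 67 s, if anything falls off the work surface, if the arm or the gripper's body presses on something with over 40 N, if the wrist force passes 120 N, or if a joint passes its speed limit or range.

## Working session

There is one attempt and no reset: what is moved stays moved. The work goes in short steps, Python scripts to look and compute and a shell command to move; the robot and the scene stay as the last step left them, time stands still between calls to the robot, and variables do not carry over. Pictures are saved under pics/ and viewed, about 8 in all and at most 12, crops included, and the job is handed in when it is done.

```bash
ls; mkdir -p pics
python3 - <<'E'
from workcell import env
import cv2,numpy as np,pickle
d={}
for n in ("scene","side"):
    p=env.camera_params(n);im,de=env.read_camera(n);d[n]=(p,im,de)
    cv2.imwrite(f"pics/{n}0.png",im);print(n,p)
pickle.dump(d,open("d0.pkl","wb"))
print(env.get_state())
E
```

```text
pics
scene {'fx': 504.99083651870905, 'fy': 504.99083651870905, 'cx': 317.0998401920719, 'cy': 201.9634681186532, 'position': array([-0.4308134 ,  0.58395961,  0.69020159]), 'orientation': array([-0.41375608, -0.25188135,  0.44682564,  0.75213598])}
side {'fx': 445.06806981821154, 'fy': 445.06806981821154, 'cx': 321.8656802809477, 'cy': 209.86920635630514, 'position': array([0.18466952, 0.84390711, 0.70811563]), 'orientation': array([-0.18894302, -0.0878469 ,  0.45115438,  0.86778061])}
{'clock': 0.1, 'joint_pos': array([-1.35159008e+00,  3.13939452e-01,  4.51182720e-02,  1.30359028e+00,
       -1.18803325e-05,  1.43120004e+00]), 'qvel': array([-0.00032956, -0.00129093,  0.00196228,  0.0003108 , -0.00026225,
       -0.00083019]), 'tau': array([ 2.75169936e-03, -4.81729674e+01,  2.99240953e+01,  1.28574544e-02,
       -3.67389669e-05, -4.28699295e-06]), 'tcp_pos': array([ 0.20179316, -0.53789685,  0.19400053]), 'orientation': array([-8.06688010e-04,  9.83950386e-01,  1.78440428e-01, -3.80720423e-05]), 'wrist_force': array([-0.6133115 , -0.42460431, -0.25595484]), 'ft_torque': array([ 0.01124143, -0.01862024,  0.01611397]), 'finger_gap': 0.08533864101814106}
```

View pics/scene0.png

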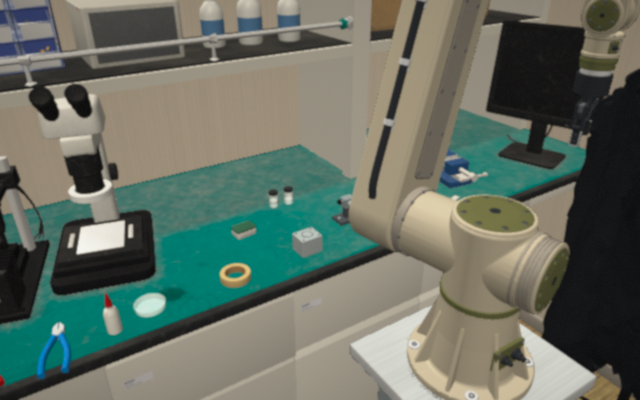

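View pics/side0.png

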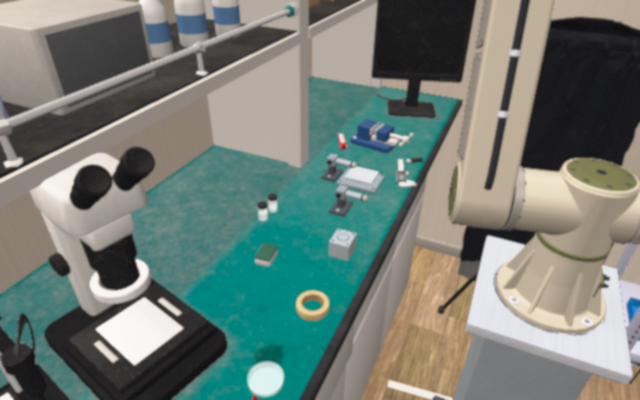

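The scene view shows the block at (307,242), the tape at (235,275) and the tin at (244,230). In the side view the block is at (342,244), the stage at (362,179), and there are dark stands at (345,205) and (333,172). I'll zoom in and compute points.

```bash
cat > h.py <<'E'
import numpy as np,cv2
from scipy.spatial.transform import Rotation as R
def rot(p): q=p["orientation"]; return R.from_quat([q[1],q[2],q[3],q[0]]).as_matrix()
def ray(p,uv):
    uv=np.atleast_2d(uv).astype(float)
    d=np.c_[(uv[:,0]-p["cx"])/p["fx"],-(uv[:,1]-p["cy"])/p["fy"],-np.ones(len(uv))]
    return d@rot(p).T
def plane(p,uv,z):
    d=ray(p,uv); return p["position"]+d*((z-p["position"][2])/d[:,2])[:,None]
def cloud(p,de):
    v,u=np.mgrid[0:400,0:640]
    P=p["position"]+ray(p,np.c_[u.ravel(),v.ravel()])*de.ravel()[:,None]
    return P.reshape(400,640,3)
E
python3 - <<'E'
import pickle,cv2,numpy as np
from h import *
d=pickle.load(open("d0.pkl","rb"))
p,im,de=d["side"]
c=im[130:270,290:430]; cv2.imwrite("pics/c1.png",cv2.resize(c,None,fx=4.2,fy=4.2,interpolation=cv2.INTER_CUBIC))
P=cloud(p,de)
for n,uv in dict(block=(342,240),stage=(362,180),standA=(348,192),standB=(335,160),sleeveA=(355,196),sleeveB=(347,164),tin=(266,252),tape=(300,298),tb=(300,250),white=(405,170)).items():
    print(n,P[uv[1],uv[0]].round(3), (de[uv[1],uv[0]]))
# height map of region
z=P[:,:,2]
b=(abs(z-.045)<.006)&(np.abs(P[:,:,0]-P[240,342,0])<.06)&(np.abs(P[:,:,1]-P[240,342,1])<.06)
m=b.astype(np.uint8); q=P[b]; r=cv2.minAreaRect(q[:,:2].astype(np.float32)*1000); print(b.sum(),r)
E
```

```text
block [0.462 0.076 0.046] 1.0481746
stage [ 0.519 -0.223  0.031] 1.298706
standA [ 0.516 -0.099  0.063] 1.1871177
standB [ 0.616 -0.248  0.062] 1.3317288
sleeveA [ 0.496 -0.099  0.056] 1.1841323
sleeveB [ 0.579 -0.254  0.054] 1.3285999
tin [0.616 0.167 0.023] 1.0423054
tape [0.481 0.26  0.019] 0.93126297
tb [0.56  0.103 0.   ] 1.0858209
white [ 0.431 -0.386  0.002] 1.4098479
353 ((465.9991149902344, 63.91485595703125), (50.463863372802734, 60.29396438598633), 1.3189167976379395)
```

View pics/c1.png

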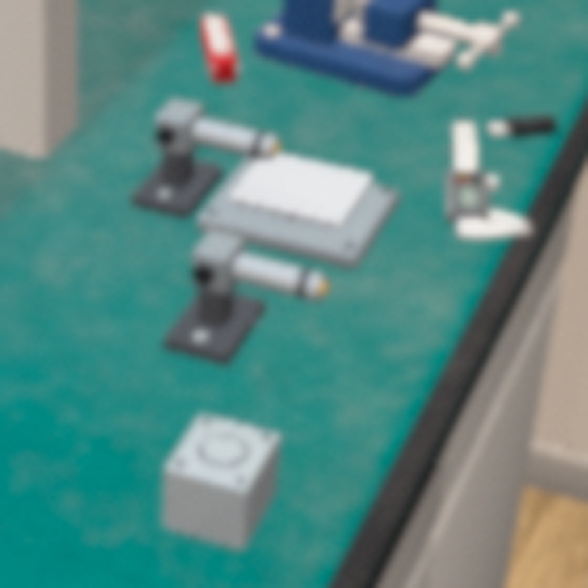

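The zoomed crop shows the far stand behind the stage, with its sleeve pointing over the platform. The near stand, at crop (215,300), is the look-alike. Next I'll fit the platform, block and sleeve axis.

Run:
```python
import pickle,cv2,numpy as np
from h import *
d=pickle.load(open("d0.pkl","rb"))
def rect(q):
    r=cv2.minAreaRect((q[:,:2]*1000).astype(np.float32)); print(len(q),q.mean(0).round(4),"rect",np.round(r[0],1),np.round(r[1],1),round(r[2],1))
for n in ("side","scene"):
    p,im,de=d[n];P=cloud(p,de)
    X,Y,Z=P[...,0],P[...,1],P[...,2]
    near=(de>0)
    print(n)
    s=near&(abs(X-.52)<.09)&(abs(Y+.225)<.07)
    for zz in (.03,.0):pass
    h=np.histogram(Z[s],bins=np.arange(-.006,.08,.004));print(h[0])
    q=P[s&(Z>.027)&(Z<.036)]; 
    if len(q)>20: rect(q)
    q=P[s&(Z>.008)&(Z<.025)]
    if len(q)>20: rect(q)
    b=near&(abs(X-.466)<.05)&(abs(Y-.066)<.05)&(Z>.041)
    if b.sum()>20: rect(P[b])
    sl=near&(X>.53)&(X<.66)&(abs(Y+.25)<.05)&(Z>.047)
    q=P[sl]
    if len(q)>20:
        rect(q); 
        t=q[q[:,0]<.585]; print("sleeve fit",np.polyfit(t[:,0],t[:,1],1),t.min(0),t.max(0))
```

```text
side
[ 17 575 138  50  81 269  58   8 128 236   5   0   1   7  19  18  36  28
   0   0   0]
359 [ 0.5327 -0.2548  0.0306] rect [ 535.1 -256.3] [84.9 77.5] 0.8
438 [ 0.5297 -0.2332  0.0154] rect [ 542.2 -248.5] [ 91.1 135.7] 89.3
340 [0.4652 0.0662 0.0453] rect [466.   63.9] [50.5 60.3] 1.3
218 [ 0.6034 -0.251   0.0608] rect [ 598.2 -244.5] [49.3 85.5] 84.1
sleeve fit [ 0.02921142 -0.27055446] [ 0.55414013 -0.26513139  0.04716985] [ 0.58478463 -0.24494992  0.06535616]
scene
[0 0 0 0 0 0 0 0 0 0 0 0 0 0 0 0 0 0 0 0 0]
301 [0.46   0.0615 0.0458] rect [462.3  60.2] [57.8 57.8] 2.7
```

```bash
cat >> h.py <<'E'
def go(s,xyz,yaw=180.):
    "shift (mm) and z-turn (deg), in tool axes, to bring TCP to xyz, tool down, tool x at yaw"
    q=s["orientation"];T=R.from_quat([q[1],q[2],q[3],q[0]])
    G=R.from_euler("z",yaw,degrees=True)*R.from_euler("x",180,degrees=True)
    print("t",round(s["clock"],2),"tcp",s["tcp_pos"].round(4),"shift",(T.inv().apply(np.array(xyz)-s["tcp_pos"])*1000).round(1),"turn",(T.inv()*G).as_rotvec(degrees=True).round(2),"F",s["wrist_force"].round(1),"gap",round(s["finger_gap"],4))
E
python3 -m creep '[[0.015,-0.015,0,0,0,-5],[0.045,-0.045,0,0,0,-13],[0.08,-0.08,0,0,0,-21],[0.115,-0.116,0,0,0,-29],[0.15,-0.152,0,0,0,-37],[0.185,-0.19,0,0,0,-45],[0.215,-0.22,0,0,0,-53],[0.235,-0.24,0,0,0,-60]]'
python3 -c "
from workcell import env
from h import *
s=env.get_state();go(s,[.466,.063,.21]);print(s['joint_pos'].round(2))"
```

```text
clock: 0.9
tcp_pos: [0.3378, -0.2281, 0.1946]
orientation: [-0.0, 0.761, 0.649, 0.0]
wrist_force: [0.3, 0.2, -0.1]
finger_gap: 0.0856
t 0.9 tcp [ 0.3378 -0.2281  0.1946] shift [307.7  80.9 -15.2] turn [ 2.000e-02 -5.000e-02 -9.903e+01] F [ 0.3  0.2 -0.1] gap 0.0856
[-0.79 -0.01 -0.34  1.24  0.    0.94]
```

```bash
python3 -m creep '[[0.03,0.008,0,0,0,-8],[0.07,0.018,-0.004,0,0,-16],[0.115,0.03,-0.007,0,0,-24],[0.16,0.042,-0.01,0,0,-32],[0.205,0.054,-0.013,0,0,-40],[0.245,0.065,-0.015,0,0,-48],[0.28,0.074,-0.015,0,0,-56],[0.3,0.079,-0.015,0,0,-64]]'
python3 -m creep '[[0,0,0,0,0,-8],[0,0,0,0,0,-16],[0,0,0,0,0,-24],[0,0,0,0,0,-31],[0,0,0,0,0,-35],[0,0,0,0,0,-35],[0,0,0,0,0,-35],[0,0,0,0,0,-35]]'
python3 - <<'E'
from workcell import env
from h import *
import pickle
s=env.get_state();go(s,[.466,.063,.21]);p=env.camera_params("wrist");im,de=env.read_camera("wrist")
pickle.dump((p,im,de),open("w1.pkl","wb"));cv2.imwrite("pics/w1.png",im)
print(p["position"],de[200,320]); P=cloud(p,de);Z=P[...,2]
b=(de>0)&(Z>.04)&(Z<.05);q=P[b]
m=b.astype(np.uint8);n,l,st,ce=cv2.connectedComponentsWithStats(m)
for i in range(1,n):
    if st[i,4]>500: print(st[i],cv2.minAreaRect((P[l==i][:,:2]*1000).astype(np.float32)),P[l==i].mean(0))
E
```

```text
clock: 1.7
tcp_pos: [0.4653, 0.0543, 0.2095]
orientation: [-0.0, 0.3, 0.954, 0.0]
wrist_force: [0.6, -0.4, -0.2]
finger_gap: 0.0855
clock: 2.5
tcp_pos: [0.4647, 0.0518, 0.2096]
orientation: [-0.0, 0.004, 1.0, -0.0]
wrist_force: [-0.0, 0.0, 0.1]
finger_gap: 0.0856
t 2.5 tcp [0.4647 0.0518 0.2096] shift [-1.2 11.3 -0.4] turn [-0.01 -0.02 -0.51] F [-0.   0.   0.1] gap 0.0856
[0.39656797 0.05210483 0.38896708] 0.40458375
[ 305  155   46   41 1781] ((464.66534423828125, 61.717735290527344), (55.596622467041016, 50.41727066040039), 89.82903289794922) [0.46354099 0.06152815 0.04512007]
[ 557  256   83   61 1269] ((632.8490600585938, 438.50689697265625), (83.45608520507812, 90.3310317993164), 75.93704223632812) [0.61370592 0.42171185 0.04483685]
```

View pics/w1.png

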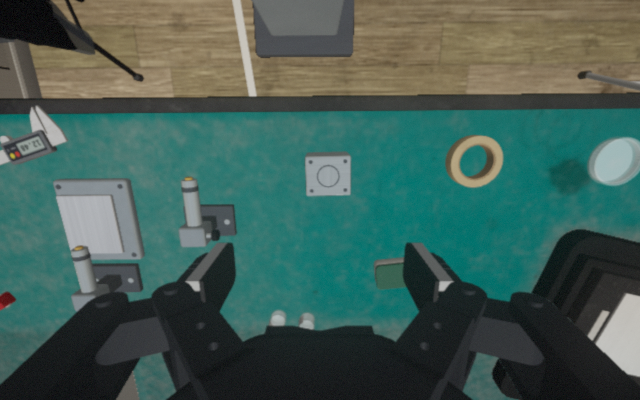

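The wrist view shows the block at (328,175), almost square to the camera. The stage is at (95,220) with the real stand at (90,290), and the decoy is at (195,225). The fingers are clear of the tape and tin. I'll take the stage geometry from this same shot.

Run:
```python
from h import *
import pickle
p,im,de=pickle.load(open("w1.pkl","rb"));P=cloud(p,de);X,Y,Z=P[...,0],P[...,1],P[...,2]
roi=np.zeros_like(de,bool);roi[170:330,40:150]=1
def comp(b,nm):
    n,l,st,ce=cv2.connectedComponentsWithStats(b.astype(np.uint8))
    for i in range(1,n):
        if st[i,4]>60: print(nm,st[i],cv2.minAreaRect((P[l==i][:,:2]*1000).astype(np.float32)),P[l==i].mean(0).round(4))
comp(roi&(Z>.0265)&(Z<.034),"plat")
comp(roi&(Z>.018)&(Z<.0265),"hous")
comp(roi&(Z>.05),"sleeve")
t=P[roi&(Z>.057)&(Z<.066)]
print(np.c_[np.arange(.53,.65,.01),[np.r_[t[abs(t[:,0]-x)<.005].mean(0),len(t[abs(t[:,0]-x)<.005])] if (abs(t[:,0]-x)<.005).any() else [0]*4 for x in np.arange(.53,.65,.01)]].round(4))
s=roi&(Z>.05); 
from workcell import env
go(env.get_state(),[.4645,.0617,.14])
cv2.imwrite("pics/c2.png",cv2.resize(im[170:320,40:250],None,fx=3.8,fy=3.8,interpolation=cv2.INTER_CUBIC))
```

```text
plat [  56  194   68   59 3035] ((531.5031127929688, -260.0210876464844), (74.35808563232422, 83.32140350341797), 89.96510314941406) [ 0.5286 -0.2578  0.03  ]
plat [ 97 280  18  12  86] ((621.7389526367188, -254.8701629638672), (25.50680160522461, 13.172019958496094), 47.24687957763672) [ 0.6226 -0.2537  0.0301]
hous [ 98 277  20  13  85] ((621.3193969726562, -255.96902465820312), (26.108755111694336, 13.232582092285156), 52.78599548339844) [ 0.6223 -0.2546  0.0223]
sleeve [  58  245   92   85 3720] ((499.53302001953125, -123.09205627441406), (70.43243408203125, 405.685302734375), 33.90532302856445) [ 0.498  -0.0897  0.2343]
[[ 5.300e-01  0.000e+00  0.000e+00  0.000e+00  0.000e+00]
 [ 5.400e-01  0.000e+00  0.000e+00  0.000e+00  0.000e+00]
 [ 5.500e-01  5.537e-01 -2.592e-01  5.950e-02  3.300e+01]
 [ 5.600e-01  5.600e-01 -2.572e-01  6.110e-02  1.020e+02]
 [ 5.700e-01  5.699e-01 -2.567e-01  6.120e-02  1.010e+02]
 [ 5.800e-01  5.798e-01 -2.570e-01  6.120e-02  9.100e+01]
 [ 5.900e-01  5.901e-01 -2.569e-01  6.110e-02  9.300e+01]
 [ 6.000e-01  6.001e-01 -2.568e-01  6.140e-02  8.900e+01]
 [ 6.100e-01  6.117e-01 -2.577e-01  6.160e-02  1.380e+02]
 [ 6.200e-01  6.171e-01 -2.471e-01  6.200e-02  3.100e+01]
 [ 6.300e-01  0.000e+00  0.000e+00  0.000e+00  0.000e+00]
 [ 6.400e-01  0.000e+00  0.000e+00  0.000e+00  0.000e+00]]
t 2.55 tcp [0.4647 0.0518 0.2097] shift [ 0.3  9.9 69.7] turn [-0.   -0.01 -0.5 ] F [ 0.   0.9 -0.4] gap 0.0853
```

View pics/c2.png

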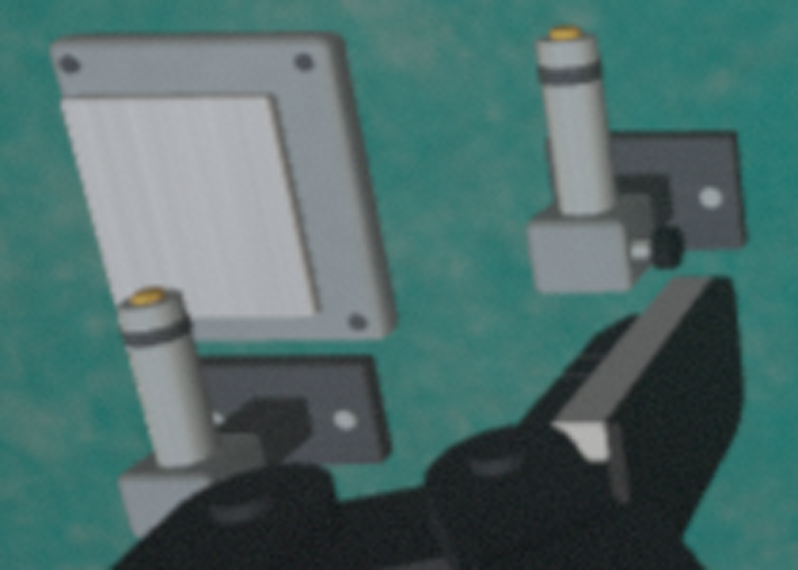

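Platform centre is about (0.5315, -0.259), yaw about 0, and the nose is near x = 0.555. The crop shows the sleeve along the platform's centre line. Next I'll descend on the block and grip it.

```bash
python3 -m creep '[[0,0.005,0.01,0,0,-0.5],[0,0.01,0.035,0,0,-0.5],[0,0.01,0.07,0,0,-0.5],[0,0.01,0.105,0,0,-0.5],[0,0.01,0.14,0,0,-0.5],[0,0.01,0.17,0,0,-0.5],[0,0.01,0.19,0,0,-0.5],[0,0.01,0.197,0,0,-0.5]]'
python3 -m creep '[[0,0,0,0,0,0],[0,0,0,0,0,0],[0,0,0,0,0,0],[0,0,0,0,0,0],[0,0,0,0,0,0],[0,0,0,0,0,0],[0,0,0,0,0,0],[0,0,0,0,0,0]]' 0.05 40
python3 -m creep '[[0,0,-0.005,0,0,0],[0,0,-0.02,0,0,0],[0,0,-0.04,0,0,0],[0,0,-0.07,0,0,0],[0,0,-0.1,0,0,0],[0,0,-0.125,0,0,0],[0,0,-0.14,0,0,0],[0,0,-0.145,0,0,0]]'
python3 -c "
from workcell import env
from h import *
s=env.get_state();go(s,[.5015,-.259,.15]);print(s['joint_pos'].round(2))"
```

```text
clock: 3.35
tcp_pos: [0.4623, 0.0621, 0.0101]
orientation: [-0.002, -0.001, 1.0, 0.0]
wrist_force: [-0.9, -1.0, 0.6]
finger_gap: 0.0855
clock: 4.15
tcp_pos: [0.4649, 0.0618, 0.0129]
orientation: [0.0, -0.001, 1.0, -0.0]
wrist_force: [-0.8, 0.7, -0.2]
finger_gap: 0.0498
clock: 4.95
tcp_pos: [0.4661, 0.0618, 0.16]
orientation: [0.002, -0.001, 1.0, -0.0]
wrist_force: [1.4, 0.1, -0.0]
finger_gap: 0.0501
t 4.95 tcp [0.4661 0.0618 0.16  ] shift [ -35.  -320.8   10.2] turn [-0.01  0.21  0.06] F [ 1.4  0.1 -0. ] gap 0.0501
[-0.04  0.12 -0.28  1.16 -0.   -0.04]
```

The gap closed to exactly 0.050 with no load, so it may not be holding the block. I'll look.

Run:
```python
from workcell import env
from h import *
import pickle
s=env.get_state();p=env.camera_params("wrist");im,de=env.read_camera("wrist")
im2,de2=env.read_camera("side")
print(env.get_state()["wrist_force"],env.get_state()["tau"].round(2))
pickle.dump((p,im,de),open("w2.pkl","wb"));cv2.imwrite("pics/w2.png",np.hstack([cv2.resize(im,(400,250)),cv2.resize(im2[100:350,200:600],(400,250))]))
```

```text
[-0.12456065  0.41422741 -0.03204784] [ 3.000e-02 -3.709e+01  2.966e+01  2.100e-01 -0.000e+00 -0.000e+00]
```

View pics/w2.png

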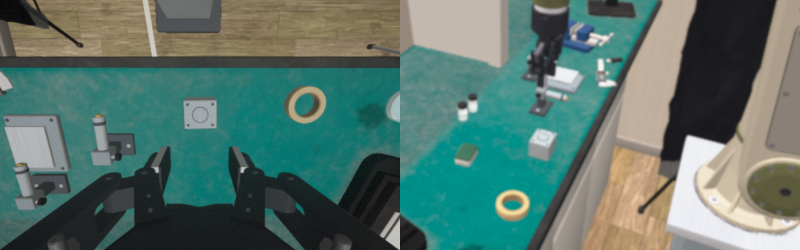

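The composite shows the block still on the table at (200,115) and the fingers empty. I'll check its pose and the actual finger positions in the depth data.

Run:
```python
from workcell import env
from h import *
import pickle
p,im,de=pickle.load(open("w2.pkl","rb"));P=cloud(p,de);Z=P[...,2]
b=(de>0)&(Z>.04)&(Z<.05);n,l,st,ce=cv2.connectedComponentsWithStats(b.astype(np.uint8))
for i in range(1,n):
    if st[i,4]>800: print(st[i],cv2.minAreaRect((P[l==i][:,:2]*1000).astype(np.float32)),P[l==i].mean(0))
s=env.get_state(); tcp=s["tcp_pos"];print(tcp,p["position"],env.camera_params("wrist")["position"])
def proj(p,X):
    c=rot(p).T@(X-p["position"]);return p["cx"]+p["fx"]*c[0]/-c[2],p["cy"]-p["fy"]*c[1]/-c[2],-c[2]
print("tcp in wrist",proj(p,tcp))
ps=env.camera_params("side");im2,de2=env.read_camera("side");print("tcp in side",proj(ps,tcp),"block top",proj(ps,np.array([.4645,.0617,.045])))
P2=cloud(ps,de2)
m=(de2>0)&(np.linalg.norm(P2-tcp,axis=-1)<.08)
print("pts near tcp",m.sum(),P2[m].min(0) if m.any() else 0,P2[m].max(0) if m.any() else 0)
b2=(de2>0)&(abs(P2[...,0]-.466)<.06)&(abs(P2[...,1]-.064)<.06)&(P2[...,2]>.041)&(P2[...,2]<.05)
print(cv2.minAreaRect((P2[b2][:,:2]*1000).astype(np.float32)))
# fingers in wrist view: near points
m=(de>0)&(Z>.1);Q=P[m];lo=Q[Q[:,2]<np.percentile(Q[:,2],5)];print("lowest finger pts",lo.min(0),lo.max(0))
```

```text
[ 293  159   53   47 2391] ((464.6407165527344, 61.603702545166016), (50.423927307128906, 55.376708984375), 0.9631825685501099) [0.46344476 0.06181748 0.04514186]
[ 570  277   70   82 1573] ((637.3236694335938, 412.5657653808594), (37.728675842285156, 112.23877716064453), 73.82740783691406) [0.62800243 0.40625115 0.04482641]
[0.46532597 0.06174286 0.15837737] [0.39729606 0.06141946 0.33902294] [0.39690052 0.06142491 0.33759115]
tcp in wrist (np.float64(319.50389794500757), np.float64(221.34062878590268), np.float64(0.1923644717133428))
tcp in side (np.float64(345.26700361397815), np.float64(196.8899118030627), np.float64(0.994577889030737)) block top (np.float64(343.2925239917216), np.float64(236.62725030970827), np.float64(1.0598170435425822))
pts near tcp 234 [0.45466039 0.02962248 0.19752487] [0.47800449 0.10211811 0.23424091]
((465.8865051269531, 64.70257568359375), (50.127105712890625, 59.40238952636719), 1.6905847787857056)
lowest finger pts [0.4542466  0.02230206 0.19896434] [0.47796648 0.09992045 0.23517886]
```

Side and wrist depth both put the fingertips about 40 mm above the reported TCP, so the grip closed just over the block's top. I'll open, descend and re-measure the tip height.

```bash
python3 -m creep '[[0,0,0,0,0,0],[0,0,0.01,0,0,0],[0,0,0.03,0,0,0],[0,0,0.06,0,0,0],[0,0,0.09,0,0,0],[0,0,0.115,0,0,0],[0,0,0.125,0,0,0],[0,0,0.13,0,0,0]]' 0.085
cat >> h.py <<'E'
def tips(env,r=.1):
    s=env.get_state();t=s["tcp_pos"]
    for n in ("wrist","side"):
        p=env.camera_params(n);im,de=env.read_camera(n);P=cloud(p,de)
        m=(de>0)&(abs(P[...,0]-t[0])<.02)&(abs(P[...,1]-t[1])<.07)&(abs(P[...,1]-t[1])>.029)&(P[...,2]>.004)&(P[...,2]<t[2]+.12)
        Q=P[m]
        if len(Q): print(n,len(Q),"lowest z",np.sort(Q[:,2])[:3].round(4),np.percentile(Q[:,2],[2,10]).round(4),"y",Q[:,1].min().round(4),Q[:,1].max().round(4))
E
python3 - <<'E'
from workcell import env
from h import *
tips(env);go(env.get_state(),[.4645,.0617,-.028])
E
```

```text
clock: 5.9
tcp_pos: [0.4634, 0.0618, 0.0261]
orientation: [-0.002, -0.0, 1.0, 0.0]
wrist_force: [-0.2, 0.5, 0.3]
finger_gap: 0.0849
wrist 23754 lowest z [0.0746 0.0746 0.075 ] [0.083  0.0992] y -0.0082 0.1318
side 450 lowest z [0.0041 0.0043 0.0045] [0.0072 0.0223] y -0.0081 0.1317
t 6.0 tcp [0.4646 0.0618 0.0274] shift [ 0.1 -0.1 55.4] turn [-0.   -0.05  0.06] F [-0.1  0.1  0.6] gap 0.085
```

Confirmed: with the fingers open, the tips are 47 mm above the reported TCP. I'll descend 54 mm and grip.

```bash
python3 -m creep '[[0,0,0.005,0,0,0],[0,0,0.015,0,0,0],[0,0,0.025,0,0,0],[0,0,0.035,0,0,0],[0,0,0.044,0,0,0],[0,0,0.05,0,0,0],[0,0,0.054,0,0,0],[0,0,0.054,0,0,0]]'
python3 -m creep '[[0,0,0,0,0,0],[0,0,0,0,0,0],[0,0,0,0,0,0],[0,0,0,0,0,0],[0,0,0,0,0,0],[0,0,0,0,0,0],[0,0,0,0,0,0],[0,0,0,0,0,0]]' 0.045 40
python3 -m creep '[[0,0,0,0,0,0],[0,0,-0.002,0,0,0],[0,0,-0.004,0,0,0],[0,0,-0.008,0,0,0],[0,0,-0.014,0,0,0],[0,0,-0.018,0,0,0],[0,0,-0.02,0,0,0],[0,0,-0.02,0,0,0]]'
```

```text
clock: 6.8
tcp_pos: [0.4644, 0.0618, -0.0269]
orientation: [-0.001, -0.0, 1.0, -0.0]
wrist_force: [0.9, -0.8, 0.5]
finger_gap: 0.0849
clock: 7.6
tcp_pos: [0.4655, 0.0621, -0.0256]
orientation: [0.001, -0.001, 1.0, 0.0]
wrist_force: [0.3, 1.9, 5.8]
finger_gap: 0.0553
clock: 8.4
tcp_pos: [0.4653, 0.0617, -0.0058]
orientation: [0.0, -0.0, 1.0, -0.0]
wrist_force: [0.9, -0.0, -7.2]
finger_gap: 0.0556
```

Held: gap 55.6 mm, about 6–7 N of load. I'll lift, carry, then look before lowering.

```bash
python3 -m creep '[[0,0,-0.01,0,0,0],[0,0,-0.025,0,0,0],[0,0,-0.045,0,0,0],[0,0,-0.065,0,0,0],[0,0,-0.085,0,0,0],[0,0,-0.095,0,0,0],[0,0,-0.1,0,0,0],[0,0,-0.1,0,0,0]]'
python3 -m creep '[[0,-0.01,0,0,0,0],[-0.002,-0.03,0,0,0,0],[-0.007,-0.06,0,0,0,0],[-0.012,-0.09,0,0,0,0],[-0.016,-0.12,0,0,0,0],[-0.018,-0.15,0,0,0,0],[-0.02,-0.17,0,0,0,0],[-0.02,-0.18,0,0,0,0]]'
python3 -m creep '[[0,-0.01,0,0,0,0],[-0.002,-0.03,0,0,0,0],[-0.005,-0.055,0,0,0,0],[-0.009,-0.085,0,0,0,0],[-0.013,-0.11,0,0,0,0],[-0.015,-0.13,0,0,0,0],[-0.016,-0.14,0,0,0,0],[-0.016,-0.14,0,0,0,0]]'
python3 - <<'E'
from workcell import env
from h import *
import pickle
s=env.get_state();go(s,[.502,-.259,.0045])
p=env.camera_params("wrist");im,de=env.read_camera("wrist");pickle.dump((p,im,de,s),open("w3.pkl","wb"));cv2.imwrite("pics/w3.png",im)
P=cloud(p,de);Z=P[...,2]
def comp(b,nm,mn=300):
    n,l,st,ce=cv2.connectedComponentsWithStats(b.astype(np.uint8))
    for i in range(1,n):
        if st[i,4]>mn: print(nm,st[i],cv2.minAreaRect((P[l==i][:,:2]*1000).astype(np.float32)),P[l==i].mean(0).round(4))
near=(de>0)&(np.hypot(P[...,0]-.53,P[...,1]+.26)<.15)
comp(near&(Z>.0265)&(Z<.034),"plat");comp(near&(Z>.018)&(Z<.0265),"hous")
zt=s["tcp_pos"][2]+.0258+.045
comp((de>0)&(abs(Z-zt)<.006)&(abs(P[...,0]-s["tcp_pos"][0])<.06)&(abs(P[...,1]-s["tcp_pos"][1])<.034),"block")
comp(near&(Z>.052)&(Z<.068)&(P[...,0]>.53),"sleeve",50)
E
```

```text
clock: 9.2
tcp_pos: [0.4651, 0.0618, 0.0941]
orientation: [0.0, -0.001, 1.0, -0.0]
wrist_force: [-0.2, 0.2, -6.8]
finger_gap: 0.0555
clock: 10.0
tcp_pos: [0.4845, -0.1204, 0.0926]
orientation: [-0.001, 0.001, 1.0, -0.0]
wrist_force: [-0.2, 0.9, -7.6]
finger_gap: 0.0553
clock: 10.8
tcp_pos: [0.5011, -0.2589, 0.0934]
orientation: [-0.0, 0.0, 1.0, 0.0]
wrist_force: [-0.8, 0.1, -6.6]
finger_gap: 0.0556
t 10.8 tcp [ 0.5011 -0.2589  0.0934] shift [-0.9 -0.2 88.9] turn [ 0.02 -0.02 -0.  ] F [-0.8  0.1 -6.6] gap 0.0556
plat [ 278  186   81   13 1010] ((495.94580078125, -260.133056640625), (10.980171203613281, 71.26844787597656), 0.035995110869407654) [ 0.4956 -0.2607  0.0299]
block [  237   221   167   107 13942] ((500.23126220703125, -258.8946228027344), (50.28989791870117, 67.79552459716797), 0.2025066465139389) [ 0.4973 -0.2594  0.1642]
sleeve [480 238  28  28 417] ((538.7858276367188, -116.69258117675781), (17.81589126586914, 12.521599769592285), 1.4064229726791382) [ 0.5386 -0.1196  0.0633]
sleeve [303 327  32   3  65] ((612.8401489257812, -259.9063415527344), (5.9125871658325195, 28.205078125), 0.8876155614852905) [ 0.6129 -0.2598  0.0606]
```

View pics/w3.png

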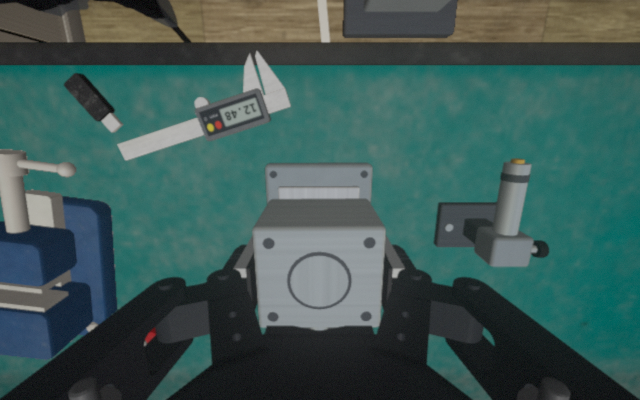

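The wrist view shows the gripped block, face up and square, with the platform's near edge behind it at (318,192). The platform centre line is y = -0.260. I'll lower it.

```bash
python3 -m creep '[[-0.002,-0.001,0.005,0,0,0],[-0.002,-0.001,0.02,0,0,0],[-0.002,-0.001,0.04,0,0,0],[-0.002,-0.001,0.06,0,0,0],[-0.002,-0.001,0.075,0,0,0],[-0.002,-0.001,0.082,0,0,0],[-0.002,-0.001,0.085,0,0,0],[-0.002,-0.001,0.086,0,0,0]]'
python3 -m creep '[[0,0,0,0,0,0],[0,0,0.0005,0,0,0],[0,0,0.001,0,0,0],[0,0,0.0015,0,0,0],[0,0,0.002,0,0,0],[0,0,0.002,0,0,0],[0,0,0.002,0,0,0],[0,0,0.002,0,0,0]]'
```

```text
clock: 11.65
tcp_pos: [0.5035, -0.2588, 0.008]
orientation: [0.0, -0.001, 1.0, -0.0]
wrist_force: [-0.5, 0.8, -6.9]
finger_gap: 0.0553
clock: 12.45
tcp_pos: [0.5032, -0.2592, 0.0058]
orientation: [0.0, -0.0, 1.0, -0.0]
wrist_force: [-0.7, 0.1, -7.9]
finger_gap: 0.0552
```

```bash
python3 -m creep '[[0,0,0.0005,0,0,0],[0,0,0.001,0,0,0],[0,0,0.001,0,0,0],[0,0,0.001,0,0,0],[0,0,0.001,0,0,0],[0,0,0.001,0,0,0],[0,0,0.001,0,0,0],[0,0,0.001,0,0,0]]'
python3 -m creep '[[0,0,0.0005,0,0,0],[0,0,0.0005,0,0,0],[0,0,0.0005,0,0,0],[0,0,0.0005,0,0,0],[0,0,0.0005,0,0,0],[0,0,0.0005,0,0,0],[0,0,0.0005,0,0,0],[0,0,0.0005,0,0,0]]'
```

```text
clock: 13.25
tcp_pos: [0.5032, -0.2592, 0.0048]
orientation: [0.0, -0.001, 1.0, -0.0]
wrist_force: [0.7, -0.1, -6.5]
finger_gap: 0.0556
clock: 14.05
tcp_pos: [0.5033, -0.2592, 0.0044]
orientation: [0.0, -0.001, 1.0, -0.0]
wrist_force: [-1.3, 0.6, -3.9]
finger_gap: 0.0556
```

```bash
python3 -m creep '[[0,-0.001,0.0003,0,0,0],[0,-0.001,0.0003,0,0,0],[0,-0.001,0.0003,0,0,0],[0,-0.001,0.0003,0,0,0],[0,-0.001,0.0003,0,0,0],[0,-0.001,0.0003,0,0,0],[0,-0.001,0.0003,0,0,0],[0,-0.001,0.0003,0,0,0]]' 0.062
python3 -m creep '[[0,0,0,0,0,0],[0,0,0,0,0,0],[0,0,0,0,0,0],[0,0,0,0,0,0],[0,0,0,0,0,0],[0,0,0,0,0,0],[0,0,0,0,0,0],[0,0,0,0,0,0]]' 0.045 30
python3 - <<'E'
from workcell import env
import numpy as np
a=[]
for i in range(6):
    env.read_camera("side"); s=env.get_state(); a.append(np.r_[s["wrist_force"],s["tcp_pos"]])
a=np.array(a);print(a.mean(0).round(4),a.std(0).round(4))
E
```

```text
clock: 14.85
tcp_pos: [0.5032, -0.2602, 0.004]
orientation: [0.0, -0.001, 1.0, -0.0]
wrist_force: [-0.7, 0.4, 1.3]
finger_gap: 0.0621
clock: 15.65
tcp_pos: [0.5033, -0.26, 0.0041]
orientation: [0.0, -0.001, 1.0, 0.0]
wrist_force: [-0.3, 2.7, 3.4]
finger_gap: 0.0555
[ 0.0879  2.9655  4.0145  0.5033 -0.26    0.0041] [0.2658 0.5375 0.4504 0.     0.     0.    ]
```

```bash
cat > f.py <<'E'
from workcell import env
import numpy as np
a=[]
for i in range(6):
    env.read_camera("side"); s=env.get_state(); a.append(np.r_[s["wrist_force"],s["tcp_pos"]*1000])
print(round(s["clock"],2),np.mean(a,0).round(2),round(s["finger_gap"],4))
E
python3 -m creep '[[0,0,-0.0004,0,0,0],[-0.001,0,-0.0004,0,0,0],[-0.002,0,-0.0004,0,0,0],[-0.0035,0,-0.0004,0,0,0],[-0.005,0,-0.0004,0,0,0],[-0.0065,0,-0.0004,0,0,0],[-0.008,0,-0.0004,0,0,0],[-0.009,0,-0.0004,0,0,0]]'; python3 f.py
python3 -m creep '[[-0.001,0,0,0,0,0],[-0.002,0,0,0,0,0],[-0.003,0,0,0,0,0],[-0.004,0,0,0,0,0],[-0.005,0,0,0,0,0],[-0.006,0,0,0,0,0],[-0.007,0,0,0,0,0],[-0.008,0,0,0,0,0]]'; python3 f.py
```

```text
clock: 16.75
tcp_pos: [0.5108, -0.2608, 0.0042]
orientation: [-0.001, -0.0, 1.0, -0.0]
wrist_force: [-5.0, 0.4, 3.7]
finger_gap: 0.0556
17.05 [  -4.15   -0.98    1.49  511.6  -260.65    4.13] 0.0557
clock: 17.85
tcp_pos: [0.5204, -0.26, 0.0041]
orientation: [-0.0, -0.001, 1.0, 0.0]
wrist_force: [-2.2, -0.2, -4.1]
finger_gap: 0.0552
18.15 [ 1.1000e-01  1.2000e-01 -5.6700e+00  5.2055e+02 -2.6003e+02  4.1500e+00] 0.0554
```

```bash
python3 -m creep '[[-0.0005,0,0.0003,0,0,0],[-0.001,0,0.0003,0,0,0],[-0.0015,0,0.0003,0,0,0],[-0.002,0,0.0003,0,0,0],[-0.0025,0,0.0003,0,0,0],[-0.003,0,0.0003,0,0,0],[-0.0035,0,0.0003,0,0,0],[-0.004,0,0.0003,0,0,0]]'; python3 f.py
python3 -m creep '[[-0.0002,0,0,0,0,0],[-0.0004,0,0,0,0,0],[-0.0006,0,0,0,0,0],[-0.0008,0,0,0,0,0],[-0.001,0,0,0,0,0],[-0.001,0,0,0,0,0],[-0.001,0,0,0,0,0],[-0.001,0,0,0,0,0]]'; python3 f.py
```

```text
clock: 18.95
tcp_pos: [0.5243, -0.2602, 0.0042]
orientation: [0.0, -0.0, 1.0, -0.0]
wrist_force: [-1.9, -0.7, -3.7]
finger_gap: 0.0557
19.25 [-1.4300e+00 -1.0000e-01 -3.1600e+00  5.2437e+02 -2.6022e+02  4.1400e+00] 0.0557
clock: 20.05
tcp_pos: [0.5252, -0.2602, 0.0041]
orientation: [0.0, -0.0, 1.0, -0.0]
wrist_force: [-2.8, -0.1, -3.6]
finger_gap: 0.0554
20.35 [-2.2400e+00  3.7000e-01 -2.8700e+00  5.2526e+02 -2.6019e+02  4.1500e+00] 0.0555
```

```bash
for i in 1 2; do python3 -m creep '[[-0.0002,0,0,0,0,0],[-0.0004,0,0,0,0,0],[-0.0006,0,0,0,0,0],[-0.0008,0,0,0,0,0],[-0.001,0,0,0,0,0],[-0.001,0,0,0,0,0],[-0.001,0,0,0,0,0],[-0.001,0,0,0,0,0]]' >/dev/null; python3 f.py; done
```

```text
21.45 [-2.1000e+00 -1.4000e-01 -1.4100e+00  5.2627e+02 -2.6020e+02  4.1500e+00] 0.0556
22.55 [-2.8300e+00 -3.0000e-02 -4.7000e-01  5.2729e+02 -2.6019e+02  4.1300e+00] 0.0556
```

```bash
python3 -m creep '[[-0.0002,0,-0.0002,0,0,0],[-0.0004,0,-0.0002,0,0,0],[-0.0006,0,-0.0002,0,0,0],[-0.0008,0,-0.0002,0,0,0],[-0.001,0,-0.0002,0,0,0],[-0.001,0,-0.0002,0,0,0],[-0.001,0,-0.0002,0,0,0],[-0.001,0,-0.0002,0,0,0]]' >/dev/null; python3 f.py
python3 -m creep '[[-0.0002,0,0,0,0,0],[-0.0004,0,0,0,0,0],[-0.0006,0,0,0,0,0],[-0.0008,0,0,0,0,0],[-0.001,0,0,0,0,0],[-0.001,0,0,0,0,0],[-0.001,0,0,0,0,0],[-0.001,0,0,0,0,0]]' >/dev/null; python3 f.py
```

```text
23.65 [-2.1200e+00 -5.0000e-01 -4.9700e+00  5.2821e+02 -2.6013e+02  4.1500e+00] 0.0552
24.75 [-3.9000e-01 -2.0000e-01 -7.5900e+00  5.2916e+02 -2.6007e+02  4.2300e+00] 0.0554
```

```bash
python3 -m creep '[[-0.0002,0,0.0002,0,0,0],[-0.0004,0,0.0002,0,0,0],[-0.0006,0,0.0002,0,0,0],[-0.0008,0,0.0002,0,0,0],[-0.001,0,0.0002,0,0,0],[-0.001,0,0.0002,0,0,0],[-0.001,0,0.0002,0,0,0],[-0.001,0,0.0002,0,0,0]]' >/dev/null; python3 f.py
python3 -m creep '[[-0.0002,0,0,0,0,0],[-0.0004,0,0,0,0,0],[-0.0006,0,0,0,0,0],[-0.0008,0,0,0,0,0],[-0.001,0,0,0,0,0],[-0.001,0,0,0,0,0],[-0.001,0,0,0,0,0],[-0.001,0,0,0,0,0]]' >/dev/null; python3 f.py
```

```text
25.85 [  -1.31    0.85   -5.96  530.28 -260.12    4.16] 0.0553
26.95 [  -5.      0.64   -2.18  530.74 -260.17    4.15] 0.0552
```

```bash
python3 -m creep '[[-0.0001,0,-0.0002,0,0,0],[-0.0002,0,-0.0002,0,0,0],[-0.0003,0,-0.0002,0,0,0],[-0.0003,0,-0.0002,0,0,0],[-0.0003,0,-0.0002,0,0,0],[-0.0003,0,-0.0002,0,0,0],[-0.0003,0,-0.0002,0,0,0],[-0.0003,0,-0.0002,0,0,0]]' >/dev/null; python3 f.py
```

```text
28.05 [-5.8600e+00 -3.9000e-01 -2.5400e+00  5.3071e+02 -2.6015e+02  4.1500e+00] 0.0558
```

```bash
python3 -m creep '[[-0.0001,0,0,0,0,0],[-0.0002,0,0,0,0,0],[-0.0003,0,0,0,0,0],[-0.0004,0,0,0,0,0],[-0.0004,0,0,0,0,0],[-0.0004,0,0,0,0,0],[-0.0004,0,0,0,0,0],[-0.0004,0,0,0,0,0]]' >/dev/null; python3 f.py
```

```text
29.15 [-7.2100e+00  7.0000e-02 -1.9000e+00  5.3068e+02 -2.6015e+02  4.1600e+00] 0.0559
```

```bash
python3 -m creep '[[-0.0001,0,0,0,0,0],[-0.0002,0,0,0,0,0],[-0.0004,0,0,0,0,0],[-0.0005,0,0,0,0,0],[-0.0006,0,0,0,0,0],[-0.0007,0,0,0,0,0],[-0.0007,0,0,0,0,0],[-0.0007,0,0,0,0,0]]' >/dev/null; python3 f.py;python3 -m creep '[[0,0,0,0,0,0],[0,0,0,0,0,0],[0,0,0,0,0,0],[0,0,0,0,0,0],[0,0,0,0,0,0],[0,0,0,0,0,0],[0,0,0,0,0,0],[0,0,0,0,0,0]]' >/dev/null; python3 f.py
```

```text
30.25 [-9.2400e+00 -1.6000e-01 -4.1000e-01  5.3063e+02 -2.6013e+02  4.1700e+00] 0.0556
31.35 [-9.1600e+00  7.0000e-02 -5.0000e-01  5.3063e+02 -2.6013e+02  4.1600e+00] 0.0554
```

```bash
python3 -m creep '[[-0.0001,0,0,0,0,0],[-0.0002,0,0,0,0,0],[-0.0003,0,0,0,0,0],[-0.0004,0,0,0,0,0],[-0.0005,0,0,0,0,0],[-0.0005,0,0,0,0,0],[-0.0005,0,0,0,0,0],[-0.0005,0,0,0,0,0]]' >/dev/null; python3 f.py;python3 -m creep '[[0,0,0,0,0,0],[0,0,0,0,0,0],[0,0,0,0,0,0],[0,0,0,0,0,0],[0,0,0,0,0,0],[0,0,0,0,0,0],[0,0,0,0,0,0],[0,0,0,0,0,0]]' >/dev/null; python3 f.py
```

```text
32.45 [-1.0710e+01  2.0000e-02  9.1000e-01  5.3060e+02 -2.6013e+02  4.1800e+00] 0.0557
33.55 [-1.1030e+01  3.1000e-01  1.0300e+00  5.3060e+02 -2.6013e+02  4.1700e+00] 0.0553
```

```bash
python3 -m creep '[[0.0003,0,0,0,0,0],[0.0006,0,0,0,0,0],[0.0009,0,0,0,0,0],[0.0012,0,0,0,0,0],[0.0015,0,0,0,0,0],[0.0017,0,0,0,0,0],[0.0017,0,0,0,0,0],[0.0017,0,0,0,0,0]]' >/dev/null; python3 f.py;python3 -m creep '[[0,0,0,0,0,0],[0,0,0,0,0,0],[0,0,0,0,0,0],[0,0,0,0,0,0],[0,0,0,0,0,0],[0,0,0,0,0,0],[0,0,0,0,0,0],[0,0,0,0,0,0]]' 0.08; python3 f.py
python3 -m creep '[[0,0,-0.005,0,0,0],[0,0,-0.015,0,0,0],[0,0,-0.03,0,0,0],[0,0,-0.05,0,0,0],[0,0,-0.07,0,0,0],[0,0,-0.09,0,0,0],[0,0,-0.1,0,0,0],[0,0,-0.105,0,0,0]]'
python3 - <<'E'
from workcell import env
from h import *
p=env.camera_params("wrist");im,de=env.read_camera("wrist");cv2.imwrite("pics/w4.png",im)
P=cloud(p,de);Z=P[...,2]
def comp(b,nm,mn=300):
    n,l,st,ce=cv2.connectedComponentsWithStats(b.astype(np.uint8))
    for i in range(1,n):
        if st[i,4]>mn: print(nm,st[i],cv2.minAreaRect((P[l==i][:,:2]*1000).astype(np.float32)),P[l==i].mean(0).round(4))
near=(de>0)&(np.hypot(P[...,0]-.53,P[...,1]+.26)<.15)
comp(near&(Z>.07)&(Z<.08),"block");comp(near&(Z>.0265)&(Z<.034),"plat");comp(near&(Z>.05)&(Z<.068),"sleeve",50)
E
```

```text
34.65 [-5.4600e+00  4.8000e-01 -2.8600e+00  5.3070e+02 -2.6015e+02  4.1500e+00] 0.0551
clock: 35.45
tcp_pos: [0.5314, -0.2602, 0.0043]
orientation: [0.0, -0.001, 1.0, -0.0]
wrist_force: [1.0, 0.3, -0.2]
finger_gap: 0.0798
35.75 [ 1.1000e-01  3.7000e-01  7.0000e-02  5.3141e+02 -2.6017e+02  4.2800e+00] 0.08
clock: 36.55
tcp_pos: [0.5322, -0.2607, 0.1111]
orientation: [0.001, -0.0, 1.0, -0.001]
wrist_force: [0.2, -0.2, 0.5]
finger_gap: 0.0795
block [ 284  172   72   61 4192] ((529.43701171875, -260.852783203125), (56.12333297729492, 49.59210968017578), 89.88145446777344) [ 0.5283 -0.2609  0.0751]
plat [ 281  149   79   85 1689] ((532.5838012695312, -260.0846862792969), (83.17061614990234, 72.01579284667969), 0.009052048437297344) [ 0.5083 -0.2578  0.03  ]
sleeve [475 152  30  71 989] ((519.6473999023438, -116.7896499633789), (13.253582000732422, 57.67972183227539), 89.45661163330078) [ 0.5251 -0.1175  0.0603]
sleeve [286 168  68   5 258] ((505.04534912109375, -260.99932861328125), (1.1945363283157349, 54.608970642089844), 0.05184977874159813) [ 0.5049 -0.2608  0.0586]
sleeve [ 303  233   50   83 1929] ((600.0732421875, -252.8740234375), (45.795143127441406, 80.85107421875), 89.09136962890625) [ 0.6028 -0.2579  0.0627]
```

View pics/w4.png

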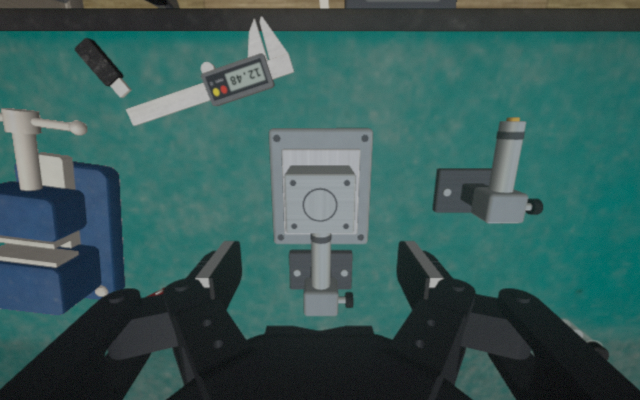

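The picture shows the block at (319,205), square on the platform, with the sleeve's nose against it at (319,236) and the fingers clear. I'm handing in.

```bash
python3 -c "
from workcell import env
env.hand_in()"
```

```text
the job is handed in; nothing more can be done
```

The block is on the platform, pressed home on the probe and released, and the job was handed in at about 36.6 s. The system gave no verdict.

- **Grasp:** the first grip closed on air, because the fingertips sit about 34–47 mm above the reported TCP depending on opening. I measured this from the camera depth and re-gripped lower.
- **Placing and sliding:** I set the block down flat and clear of the probe, then slid it in 1 mm steps until it stopped dead at TCP x ≈ 0.5307.
- **Press:** I held it for over 2 s at 9 to 11 N of wrist force. That is about 5 to 11 N on the probe, because I only know the platform friction as 2–4 N. I eased off to about 5 N before opening the gripper.
- **Last check (wrist camera, after release):**
  - The block's centre was 3.1 mm short of the platform's centre along x and 0.8 mm off the centre line.
  - It was turned by about 0.1°, with its top at z = 0.075 m, so it lies flat with no overhang, and the nose appeared to touch it.
- **Not checked:** the tip contact force after release could not be measured. I did not look at the tape and tin again after placing the block, but the arm never went near them.

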